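# Shut off the airbrush air at the bench air box

### The arm

A 6-joint arm with a two-finger parallel gripper is mounted at the origin on the work surface. World frame = base frame: x ahead of the robot, y to its left, z up, the work surface at z = 0. Lengths are in m, angles in degrees, forces in N, time in s.
With the tool pointing down it reaches from about 0.325 to 0.775 m from the base axis. Payload 5.5 kg.
Tool frame: the origin (TCP) lies at the centre of the arm's flange, where the gripper is bolted on; the fingertips stand 182 mm ahead of it and the grasp point (between the pads) lies 163 mm ahead of it; z points along the fingers, y is the direction in which the jaws open and shut (so a half turn about z gives the same grasp; the last joint's range is limited). The gripper opens to 88 mm and grips with 3 to 60 N. Pads are 20 mm wide; open, the fingers measure 115 mm over their backs; the gripper's body (75 mm by 178 mm) begins 61 mm behind the grasp point.
Start: joints at [64.188, 5.22, 70.514, -0, 104.267, -3.249], TCP at [0.23, 0.554, 0.405] pointing down, gripper open.
Joint ranges: [-164.24, 164.24], [-49.07, 125.15], [9.68, 141.18], [-86.29, 266.29], [3.28, 154.24], [-151.56, 151.56]. Speed limits (degrees/s): [147.25, 147.25, 172.46, 180, 180, 180].

### API

Orientations are given as [roll, pitch, yaw] about the fixed x, y, z axes, in that order (R = Rz(yaw) Ry(pitch) Rx(roll)).
In Python, from station import r gives the robot as it stands. The module is installed in compiled form; this text tells all that it offers. Calls block until the motion is done:
- r.reach(position, orientation): joint-space move of the TCP to a pose.
- r.servo_line(position, rotation=None, speed=0.15): straight line of the TCP; rotation=None keeps the orientation; speed is the mean speed in m/s.
- r.move_joints(angles): joint-space move.
- r.let_go() and r.grab(squeeze=None): open the fingers fully, or close them until they stop; squeeze is the grip in N (None keeps the last).
- r.wait(seconds).
- r.inverse_kinematics(position, orientation): joint angles nearest the present ones, or None.
- r.sense(): the state.
- r.snapshot(name): name is "side" or "top"; returns a dict with "frame" (400x640x3 uint8, red, green, blue), "fx", "fy", "cx", "cy" (pixels), "dist_coeffs" ([k1, k2, p1, p2, k3] as OpenCV has them; the pictures are not rectified), "R" (3x3) and "t" (3): a world point X has camera coordinates R X + t. Camera axes: x right, y down, z forward; pixel columns grow to the right and rows downward; lengths in m; the calibration is good to about 2 mm. A picture is of the moment at which its call begins. There is no depth.
A pose or a line that the arm cannot do raises r.IKError and nothing moves.
- r.hand_in(): hands the job in, once; it reports no verdict.
The state is a dict: "clock": time; "joints": joint angles; "joint_vel": joint speeds; "joint_torque": joint torques, N m; "tcp_pos": TCP position; "orientation": TCP orientation; "contact_force": force on the tool from outside, world axes, zero at the start; "torque": the same for the moment, N m; "opening": finger opening in m.
Only numpy, scipy, OpenCV 4.12 (cv2) and the standard library are available. Lean on these libraries where they do the work, as an engineer would, in place of code of your own. Each camera call takes 0.05 s, during which the arm holds its last target.

### The job

On the fly-tying bench, push the sliding cover of the grey air box all the way open by its black tab, then push the red valve handle that it hid round clockwise until it is fully shut. Only push with the fingers: do not pinch the tab or the handle. Leave the blue handle as it is and do not disturb the bottle, the thread spool and the steel cup beside the box.

Things in the scene. Friction and masses are not known exactly. Their poses are not given: they have to be found in the camera images.
- airbox: Fixed grey box, 270 (x) x 290 (y) mm; it stays put. Origin: centre of its underside, on the table; its x points away from the robot, its y to the left, turned with its yaw. Walls 10 mm thick, 56 mm high; a dark rail 10 mm wide on both x edges reaches 64 mm. The -y half is a solid deck 56 mm high, the +y half an open-topped bay with two valves under the cover.
- bay (a point): Centre of the bay's floor, 8 mm above the table. The bay inside measures 250 (x) x 135 (y) mm: box x -125 to +125, y 0 to +135 mm.
- cover (a joint): Aluminium cover, m: 0 = bay shut, 0.135 = fully open over the deck (stop); it may start up to 0.02 ajar. Grows as it slides along the box's -y. Plate 246 (x) x 146 (y) x 6 mm, top 63 mm above the table, centred at box x 0, y +70.5 mm at joint 0. Slides only, cannot be lifted, stays where left; takes 2.5 N to move, plus about 1 N per 0.1 m/s.
- tab_top (a point): Top centre of the cover's upright black tab, 87 mm above the table. The tab stands at the plate's centre, 64 mm long along the box's x, 16 mm thick along the box's y, 24 mm high above the plate, with rubber faces on both long sides: push on the +y one. Pressing on both at once is a pinch.
- red_handle (a joint): Red quarter-turn handle, rad: 0 = open, pointing along the box's +y; 1.571 = shut (stop), pointing along the box's +x. Grows clockwise seen from above, about an upright axis. Stays where left; takes 0.12 N m to turn (about 3 N at red_tip). Starts anywhere from 0 to 0.45. To shut it push on the bar's side that faces the box's -x at 0 (+y at 1.571); pressing on both sides at once is a pinch.
- red_pivot (a point): On the red handle's axis, 43 mm above the table (half-way up its bar). The valve stands in the bay at box y +40 mm and x -50 or +50 mm; the blue one has the other place. Hub radius 12 mm round the axis.
- red_tip (a point): On the red handle's bar, 45 mm from the axis, 43 mm above the table. The bar ends 58 mm from the axis, is 12 mm wide, 14 mm high (36 to 50 mm above the table). Fingertips beside it may go down to 34 mm: only a brass pipe along y lies lower (top at 29 mm; 36 mm within 17 mm of the axis).
- blue_handle (a joint): Blue handle of the other valve, like the red one in all respects; to be left alone.
- blue_pivot (a point): On the blue handle's turning axis, 43 mm above the table.
- blue_tip (a point): On the blue handle's bar, 45 mm from its axis, 43 mm above the table.
- lacquer_mid (a point): Centre of the loose amber glass lacquer bottle with white cap, 34 mm across, 72 mm tall. Beside the box on the left or right.
- spool_mid (a point): Centre of the loose wooden thread spool with green thread, 36 mm across, 45 mm tall. Beside the box on the other side.
- beads_mid (a point): Centre of the loose open steel bead cup, 52 mm across, 40 mm tall. Beyond the box.

How it is judged (in metres and radians):
On the way, in this order (a step that is already met when the one before it is completed fails the run):
1. the cover is slid open (within 15 mm of its stop) (value of joint cover above 0.12 m), for 0.2 s.
2. the red handle is shut (within 0.09 rad of its stop) (value of joint red_handle above 1.48 rad), for 0.2 s.
At the end, for the whole second after the job is handed in: The cover is within 15 mm of fully open (joint above 0.12 m), the red handle within 0.09 rad of its shut stop (above 1.48 rad), the blue handle's tip site within 8 mm of where it began, and bottle, spool and cup within 15 mm of where they stood (value of joint cover above 0.12 m and value of joint red_handle above 1.48 rad and distance of blue_tip from where it was at the start of the episode below 0.008 m and distance of each of lacquer_mid, spool_mid, beads_mid from where it was at the start of the episode below 0.015 m); the robot touches nothing.
It fails at once if the blue handle is moved (its tip site by more than 8 mm) (distance of blue_tip from where it was at the start of the episode above 0.008 m).
It fails at once if the bottle, the spool or the cup is moved, lifted or knocked (more than 15 mm) (distance of any of lacquer_mid, spool_mid, beads_mid from where it was at the start of the episode above 0.015 m).
It fails at once if the tab is pinched (over 2 N on both faces at once) (contact force between the fingers and cover_c2 above 2 N and contact force between the fingers and cover_c3 above 2 N).
It fails at once if the red handle is pinched (over 2 N on both side faces at once) (contact force between the fingers and red_handle_c2 above 2 N and contact force between the fingers and red_handle_c3 above 2 N).
It also fails if it takes over 45 s, if anything falls off the work surface, if the arm or the gripper's body presses on something with over 40 N, if the wrist force passes 120 N, or if a joint passes its speed limit or range.

## Working session

There is one attempt and no reset: what is moved stays moved. The work goes in short steps, each a Python script; the robot and the scene stay as the last script left them, time stands still between calls to the robot, and variables do not carry over. Pictures are saved under pics/ and viewed, and the job is handed in when it is done.

```bash
mkdir -p pics
python3 - <<'E'
from station import r
import cv2
for n in("side","top"):
    s=r.snapshot(n); cv2.imwrite(f"pics/{n}0.png",s["frame"][:,:,::-1])
    print(n,s["fx"],s["fy"],s["cx"],s["cy"],s["dist_coeffs"],s["R"],s["t"])
print(r.sense())
E
```

```text
side 433.9470973151129 433.9470973151129 321.31459589800903 206.26638783128888 [-0.12112231  0.          0.          0.          0.        ] [[-0.87827985 -0.47773112  0.0199368 ]
 [-0.298488    0.51522456 -0.80339814]
 [ 0.37353636 -0.7115593  -0.59510835]] [0.54833842 0.22644464 0.57262295]
top 484.489216150668 484.489216150668 319.6053341387308 204.5344120945524 [0.00967634 0.         0.         0.         0.        ] [[-0.0043134  -0.99995483  0.00847   ]
 [-0.99778639  0.00374165 -0.06639515]
 [ 0.06636046 -0.00873764 -0.99775746]] [0.0473586  0.60342543 1.10171832]
{'clock': 0.1, 'joints': array([ 6.41895198e+01,  5.25813476e+00,  7.05745002e+01,  1.01993465e-03,
        1.04267884e+02, -3.25000510e+00]), 'joint_vel': array([ 0.02816218, -0.00780499, -0.06038055,  0.00662943,  0.00555867,
       -0.03382929]), 'joint_torque': array([ 2.26087890e-03, -4.47858238e+01, -4.07570279e+01,  7.00526219e-02,
        2.84115382e-02, -1.21632193e-04]), 'tcp_pos': array([0.23022728, 0.55412227, 0.40363131]), 'orientation': array([-1.79899699e+02, -6.68602806e-03,  1.57439770e+02]), 'contact_force': array([-0.73366942,  0.07452035, -0.04077003]), 'torque': array([-0.01405604,  0.00465099, -0.03363924]), 'opening': 0.08798166759744998}
```

View pics/side0.png

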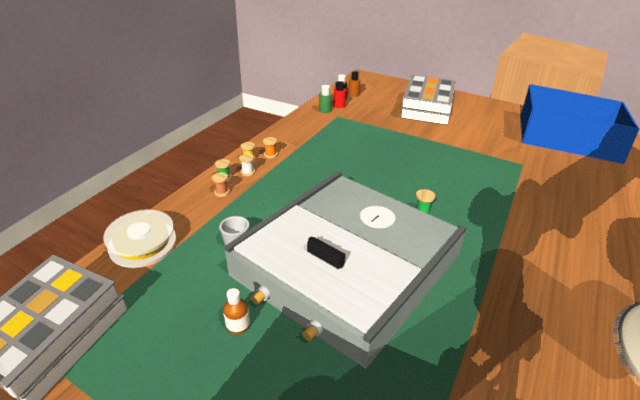

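View pics/top0.png

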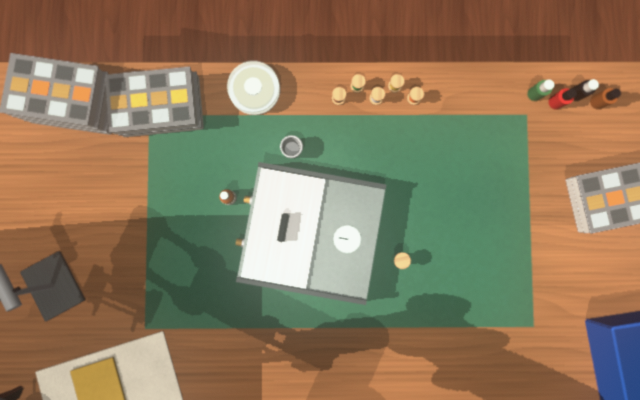

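The side view shows the shut box with its black tab near (326,252), the bottle at (236,312), the cup at (234,230) and the spool at (425,203). The top view shows the box between about (262,165) and (367,300), with the tab near (284,227).

Run:
```python
import cv2
a=cv2.imread("pics/top0.png")[125:310,210:420]; cv2.imwrite("pics/top0c.png",cv2.resize(a[:, :200],None,fx=4,fy=3.2*1.0 if 0 else 3.2,interpolation=cv2.INTER_CUBIC) if 0 else cv2.resize(a,None,fx=3.2,fy=3.2,interpolation=cv2.INTER_CUBIC))
a=cv2.imread("pics/side0.png")[170:370,215:475]; cv2.imwrite("pics/side0c.png",cv2.resize(a,None,fx=3,fy=3,interpolation=cv2.INTER_CUBIC))
```

```text
(no output)
```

View pics/top0c.png

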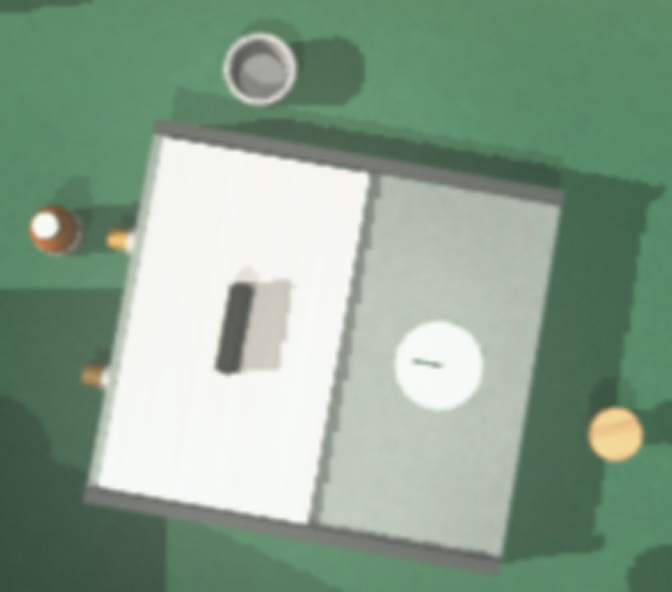

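View pics/side0c.png

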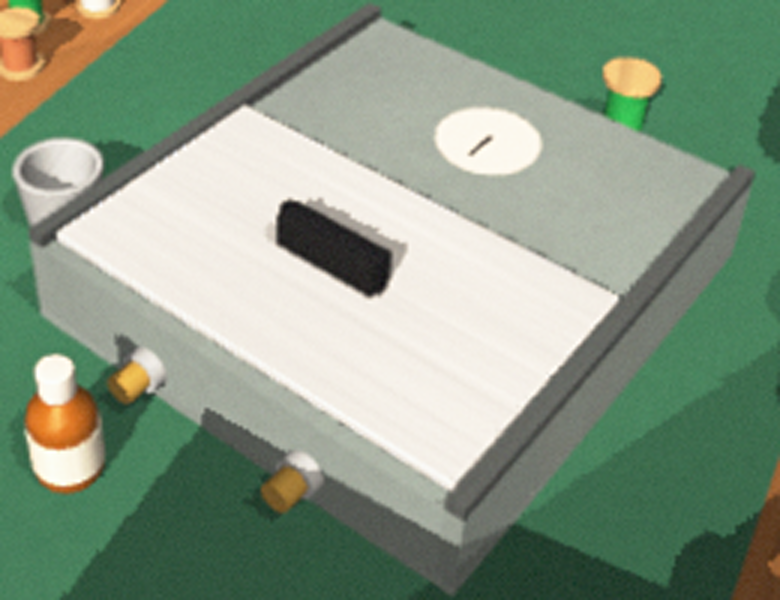

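```bash
cat > h.py <<'E'
import numpy as np, cv2
from scipy.optimize import least_squares
from station import r
def proj(s,X):
    X=np.atleast_2d(np.asarray(X,float))
    return cv2.projectPoints(X,cv2.Rodrigues(s["R"])[0],s["t"],np.array([[s["fx"],0,s["cx"]],[0,s["fy"],s["cy"]],[0,0,1.]]),s["dist_coeffs"])[0][:,0]
def unproj(s,uv,z):
    K=np.array([[s["fx"],0,s["cx"]],[0,s["fy"],s["cy"]],[0,0,1.]])
    n=cv2.undistortPoints(np.array(uv,float).reshape(-1,1,2),K,s["dist_coeffs"])[:,0]
    d=np.c_[n,np.ones(len(n))]@s["R"]; c=-s["R"].T@s["t"]
    return c+d*((z-c[2])/d[:,2])[:,None]
def b2w(p,b):
    c,s_=np.cos(p[2]),np.sin(p[2]); b=np.atleast_2d(b).astype(float)
    return np.c_[p[0]+c*b[:,0]-s_*b[:,1],p[1]+s_*b[:,0]+c*b[:,1],b[:,2]]
E
python3 - <<'E'
from h import *
T=r.snapshot("top");S=r.snapshot("side")
tc=lambda a:(np.array(a)+.5)/3.2-.5+[210,125]
sc=lambda a:(np.array(a)+.5)/3-.5+[215,170]
C=np.array([[.135,.145,.064],[.135,-.145,.064],[-.135,-.145,.064],[-.135,.145,.064]])
ut=tc([(157,121),(563,190),(498,573),(86,498)]); us=sc([(32,238),(374,7),(752,174),(461,515)])
for use in("t","s","ts"):
    def f(p):
        X=b2w(p,C);o=[]
        if "t" in use:o.append(proj(T,X)-ut)
        if "s" in use:o.append(proj(S,X)-us)
        return np.concatenate(o).ravel()
    q=least_squares(f,[.5,.1,-.17]);p=q.x
    print(use,p,np.degrees(p[2]),q.fun.reshape(-1,2).round(1).tolist())
tab=tc([(232,283),(254,284),(240,373),(216,371)])
W=unproj(T,tab,.087)
c,s=np.cos(p[2]),np.sin(p[2])
L=(W[:,:2]-p[:2])@np.array([[c,-s],[s,c]])
print("tab local",L,L.mean(0))
# plate edge -y on top cam, z .063
W=unproj(T,tc([(369,173),(310,524),(160,137),(97,485)]),.063); print("plate",(W[:,:2]-p[:2])@np.array([[c,-s],[s,c]]))
W=unproj(T,tc([(45,226)]),.072);print("bottle",W)
W=unproj(T,tc([(616,434)]),.045);print("spool",W)
W=unproj(T,tc([(261,69)]),.040);print("cup",W)
E
```

```text
t [ 0.53960297  0.06330644 -0.17935165] -10.27609252550803 [[-0.4, -1.3], [0.6, -0.3], [0.6, 0.6], [-0.7, 0.9]]
s [ 0.53673552  0.06744424 -0.18450242] -10.571210123101542 [[-1.6, -2.0], [-1.2, -0.7], [1.6, 0.5], [1.0, 0.6]]
ts [ 0.53799592  0.06540427 -0.18225223] -10.44228358389134 [[-1.2, -0.7], [-0.2, 0.7], [-0.6, 1.5], [-1.8, 1.4], [-1.5, -2.8], [-1.6, -1.4], [1.0, -0.6], [1.1, -1.0]]
tab local [[ 0.03096231  0.06827146]
 [ 0.03294122  0.05346164]
 [-0.02797422  0.05185877]
 [-0.02951541  0.06806325]] [0.00160347 0.06041378]
plate [[ 0.12435854 -0.00995709]
 [-0.12169651 -0.01281953]
 [ 0.12325432  0.13811394]
 [-0.12131211  0.13604675]]
bottle [[0.62138757 0.25676226 0.072     ]]
spool [[ 0.47564489 -0.13989757  0.045     ]]
cup [[0.73635755 0.10953396 0.04      ]]
```

```bash
cat >> h.py <<'E'
P=[.5384,.0652,-.1822]
def pose(x,y,tipz,yawloc):
    w=b2w(P,[x,y,tipz+.182])[0]
    return list(w),[180,0,(np.degrees(P[2])+yawloc+180)%360-180]
E
python3 - <<'E'
from h import *
for x,y,z,a in [(0,.105,.15,90),(0,.105,.15,-90),(0,-.04,.071,90),(0,-.04,.071,-90)]+[(sx+40*.001*np.sin(t)-.018*np.cos(t),.04+.04*np.cos(t)+.018*np.sin(t),.036,180-np.degrees(t)-o) for sx in(-.05,.05) for o in (0,180) for t in(0,.8,1.57)]:
    q=r.inverse_kinematics(*pose(x,y,z,a)); print(round(x,3),round(y,3),a, None if q is None else np.round(q,0))
r.grab(10); print(r.sense()["opening"],r.sense()["clock"])
E
```

```text
0 0.105 90 [13.  2. 81. -0. 97. 24.]
0 0.105 -90 None
0 -0.04 90 [-1. -4. 95. -0. 89. 10.]
0 -0.04 -90 None
-0.068 0.08 180.0 [ 14.  -6. 101.   0.  85. -66.]
-0.034 0.081 134.16337638953414 [ 13.  -1.  96.   0.  85. -21.]
-0.01 0.058 90.04562616446076 [ 9.  1. 94. -0. 85. 20.]
-0.068 0.08 0.0 [ 14.  -6. 101.  -0.  85. 114.]
-0.034 0.081 -45.836623610465864 None
-0.01 0.058 -89.95437383553924 None
0.032 0.08 180.0 [ 10.   8.  87.   0.  85. -70.]
0.066 0.081 134.16337638953414 [  9.  13.  81.   0.  86. -25.]
0.09 0.058 90.04562616446076 [ 6. 15. 79. -0. 86. 17.]
0.032 0.08 0.0 [ 10.   8.  87.  -0.  85. 110.]
0.066 0.081 -45.836623610465864 None
0.09 0.058 -89.95437383553924 None
0.00028084030623990017 1.5417
```

Run:
```python
from h import *
r.reach(*pose(0,.098,.16,90))
r.servo_line(pose(0,.098,.071,90)[0],speed=.12)
s=r.sense();print(s["clock"],s["contact_force"],s["tcp_pos"],s["orientation"])
for n in("side","top"): cv2.imwrite(f"pics/{n}1.png",r.snapshot(n)["frame"][:,:,::-1])
a=cv2.imread("pics/side1.png")[130:330,215:475]; cv2.imwrite("pics/side1c.png",cv2.resize(a,None,fx=3,fy=3,interpolation=cv2.INTER_CUBIC))
```

```text
4.3 [ 0.10255809  0.88900922 -0.73475651] [0.55638903 0.16169974 0.25399268] [ 1.79920203e+02 -3.55963609e-02  7.95685406e+01]
```

View pics/side1c.png

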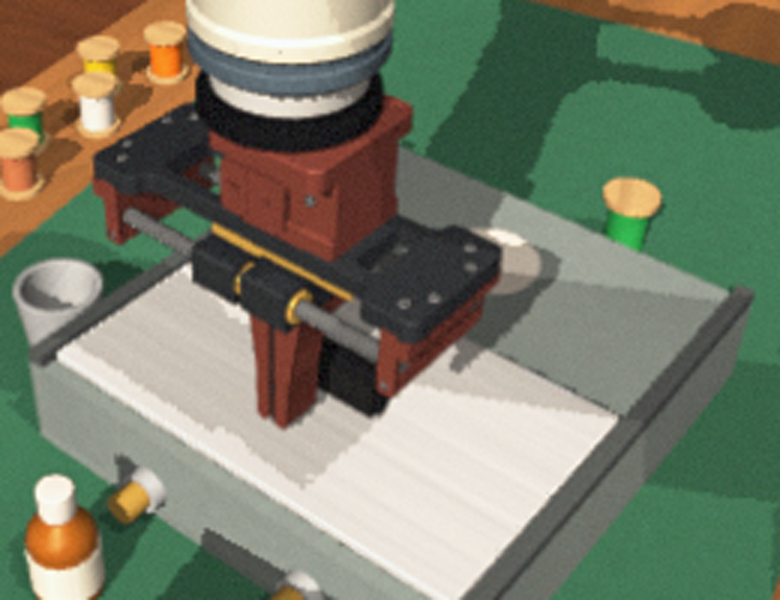

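The closed fingers stand on the tab's +y side, at crop (285,390), clear of it. Next I push it open, watching the force.

Run:
```python
from h import *
ub=b2w([0,0,P[2]],[0,1,0])[0]
y=.098
for y in [.05,0,-.03,-.036,-.039,-.042,-.045,-.048,-.051]:
    r.servo_line(pose(0,y,.071,90)[0],speed=.08 if y>-.031 else .04)
    s=r.sense();f=float(s["contact_force"]@ub);print(y,round(s["clock"],2),s["contact_force"].round(1),round(f,1))
    if y<-.031 and f>14: break
r.wait(.3)
r.servo_line(pose(0,y+.03,.071,90)[0],speed=.12)
r.servo_line(pose(0,y+.03,.20,90)[0],speed=.2)
r.reach(*pose(-.30,.10,.25,90))
for n in("side","top"): cv2.imwrite(f"pics/{n}2.png",r.snapshot(n)["frame"][:,:,::-1])
print(r.sense()["clock"])
a=cv2.imread("pics/top2.png")[125:310,210:420]; cv2.imwrite("pics/top2c.png",cv2.resize(a,None,fx=3.2,fy=3.2,interpolation=cv2.INTER_CUBIC))
a=cv2.imread("pics/side2.png")[170:370,215:475]; cv2.imwrite("pics/side2c.png",cv2.resize(a,None,fx=3,fy=3,interpolation=cv2.INTER_CUBIC))
```

```text
0.05 5.15 [-0.3  0.3 -0.7] 0.3
0 5.92 [-0.2 -0.  -0.2] -0.1
-0.03 6.45 [ 1.2 -0.2 -0.4] -0.0
-0.036 6.75 [-0.4 -0.1  0. ] -0.2
-0.039 7.0 [ 0.4  2.8 -0.4] 2.8
-0.042 7.25 [-0.1  1.5 -0.6] 1.5
-0.045 7.5 [ 0.3  0.8 -1.2] 0.8
-0.048 7.75 [ 1.9  8.  -2. ] 8.2
-0.051 8.0 [ 4.5 17.7 -3.2] 18.2
10.8333
```

View pics/top2c.png

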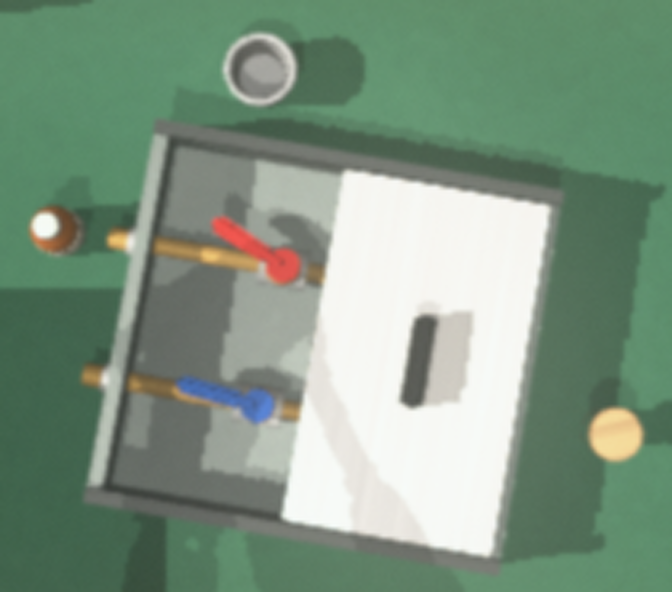

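View pics/side2c.png

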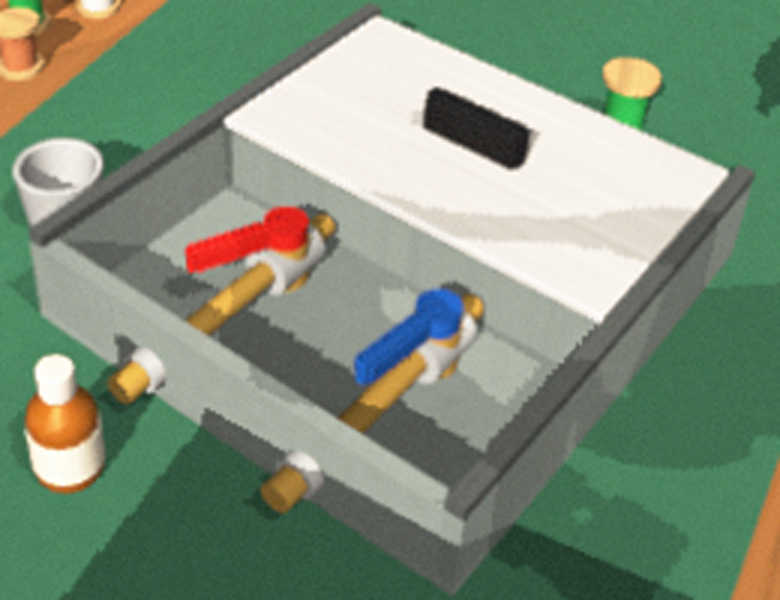

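The cover is over the deck. The red valve is the far one, with its hub at top-crop (283,266) and tip at (219,226). The blue hub is at (257,406) and its tip at (185,384).

Run:
```python
from h import *
T=r.snapshot("top");S=r.snapshot("side")
tc=lambda a:(np.array(a)+.5)/3.2-.5+[210,125]
sc=lambda a:(np.array(a)+.5)/3-.5+[215,170]
c,s=np.cos(P[2]),np.sin(P[2]);M=np.array([[c,-s],[s,c]])
loc=lambda W:(W[:,:2]-P[:2])@M
L=loc(unproj(T,tc([(283,266),(219,226),(257,406),(185,384)]),.05));print("top",L.round(4))
print(np.arctan2(L[1]-L[0],1)[0:0],[np.arctan2(*(L[i+1]-L[i])) for i in(0,2)],[np.hypot(*(L[i+1]-L[i])) for i in(0,2)])
L=loc(unproj(S,sc([(287,216),(188,247),(440,301),(358,357)]),.05));print("side",L.round(4))
print([np.arctan2(*(L[i+1]-L[i])) for i in(0,2)],[np.hypot(*(L[i+1]-L[i])) for i in(0,2)])
L=loc(unproj(T,tc([(427,316),(412,405)]),.087));print("tab",L,L.mean(0))
```

```text
top [[ 0.05    0.0381]
 [ 0.0697  0.0875]
 [-0.0497  0.0384]
 [-0.0435  0.0907]]
[] [np.float64(0.38049841405973356), np.float64(0.11762109059194997)] [np.float64(0.053221985182068325), np.float64(0.052668574661362835)]
side [[ 0.0502  0.0382]
 [ 0.0737  0.0904]
 [-0.0498  0.0381]
 [-0.0413  0.0942]]
[np.float64(0.42351897287775886), np.float64(0.1497750901584955)] [np.float64(0.057248777044860526), np.float64(0.05681321614985131)]
tab [[ 0.03194224 -0.06581175]
 [-0.02906472 -0.06627514]] [ 0.00143876 -0.06604345]
```

```bash
cat >> h.py <<'E'
def hp(t,d,z=.037,rad=.040):
    u=np.array([np.sin(t),np.cos(t)]);n=np.array([-np.cos(t),np.sin(t)])
    x,y=np.array([.050,.0385])+rad*u+d*n
    return pose(x,y,z,180-np.degrees(t))
E
python3 - <<'E'
from h import *
r.reach(*hp(.33,.030,.16))
r.servo_line(hp(.33,.030,.075)[0],speed=.15)
r.servo_line(hp(.33,.030)[0],speed=.06)
s=r.sense();print(s["clock"],s["contact_force"].round(1),s["tcp_pos"])
for n in("side","top"): cv2.imwrite(f"pics/{n}3.png",r.snapshot(n)["frame"][:,:,::-1])
a=cv2.imread("pics/side3.png")[130:330,215:475]; cv2.imwrite("pics/side3c.png",cv2.resize(a,None,fx=3,fy=3,interpolation=cv2.INTER_CUBIC))
E
```

```text
13.9 [ 0.4  0.1 -1. ] [0.58809274 0.1435736  0.21915598]
```

View pics/side3c.png

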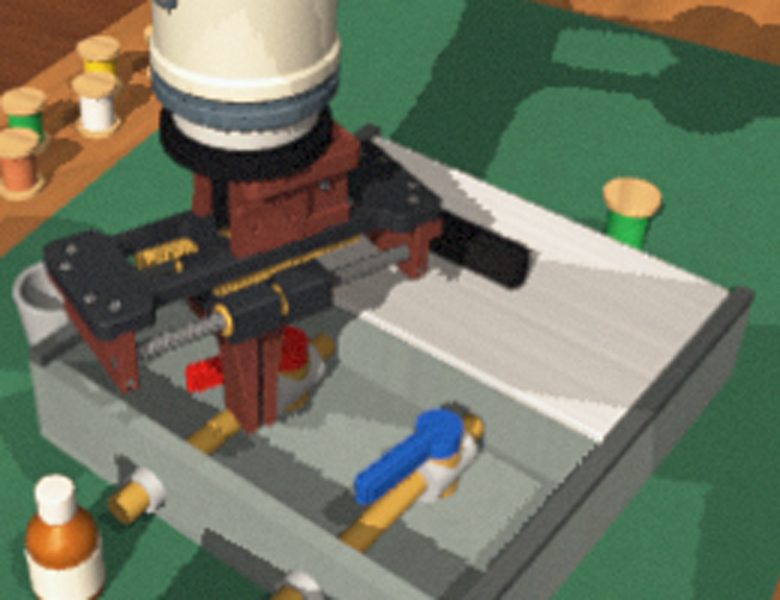

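The fingers are in the bay on the red bar's push side, at crop (260,415), and the blue handle is clear. Next is the push round.

Run:
```python
from h import *
d=.016
p,o=hp(.33,d);r.servo_line(p,o,speed=.06)
ts=list(np.arange(.45,1.46,.12))+[1.5,1.54,1.57,1.60,1.63,1.66,1.69]
for t in ts:
    p,o=hp(t,d)
    if t>1.571:  # keep square, just push on along -y
        p,o=hp(1.571,d-.04*(t-1.571))
    r.servo_line(p,o,speed=.05)
    s=r.sense();n=b2w([0,0,P[2]],[-np.cos(t),np.sin(t),0])[0];f=float(s["contact_force"]@n)
    print(round(t,2),round(s["clock"],2),s["contact_force"].round(1),round(f,1))
    if f>25 or (t>1.53 and f>13): break
r.wait(.3)
for n in("side","top"): cv2.imwrite(f"pics/{n}4.png",r.snapshot(n)["frame"][:,:,::-1])
```

```text
0.45 14.65 [-1.1 -0.   0.7] 0.9
0.57 14.92 [-2.   0.5  1.3] 1.7
0.69 15.18 [-2.2  1.4  0.8] 2.5
0.81 15.45 [-2.7  1.2 -0.3] 2.5
0.93 15.72 [-2.8  1.6 -0.4] 2.7
1.05 15.98 [-1.9  2.4 -0.2] 2.9
1.17 16.25 [-2.2  2.2 -1.3] 2.6
1.29 16.52 [-1.4  1.8 -1.5] 1.9
1.41 16.78 [-1.7  2.7 -2.2] 2.6
1.5 17.03 [-1.4  2.5 -2.1] 2.3
1.54 17.28 [-0.5  4.9 -2. ] 4.8
1.57 17.53 [-0.   8.2 -1.4] 8.1
1.6 17.78 [ 0.2 10.6 -2.2] 10.4
1.63 18.03 [ 1.3 13.8 -2.9] 13.7
```

The force rises steeply, so the handle is at its stop. I back off along +y, lift clear and check.

Run:
```python
from h import *
r.servo_line(hp(1.571,.034)[0],speed=.08)
r.servo_line(hp(1.571,.034,.16)[0],speed=.2)
r.reach(*pose(-.30,.10,.25,90))
for n in("side","top"): cv2.imwrite(f"pics/{n}5.png",r.snapshot(n)["frame"][:,:,::-1])
s=r.sense();print(s["clock"],s["contact_force"].round(2))
a=cv2.imread("pics/top5.png")[125:310,210:420]; cv2.imwrite("pics/top5c.png",cv2.resize(a,None,fx=3.2,fy=3.2,interpolation=cv2.INTER_CUBIC))
a=cv2.imread("pics/side5.png")[170:370,215:475]; cv2.imwrite("pics/side5c.png",cv2.resize(a,None,fx=3,fy=3,interpolation=cv2.INTER_CUBIC))
```

```text
21.1917 [0.74 0.33 0.22]
```

View pics/top5c.png

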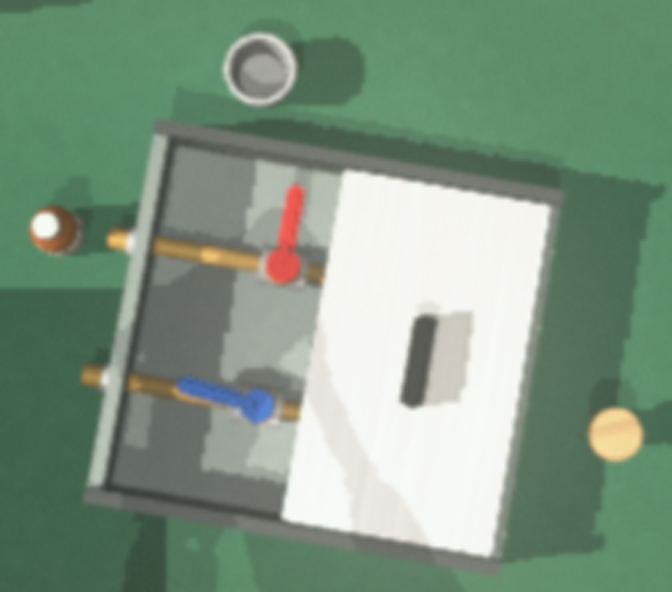

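View pics/side5c.png

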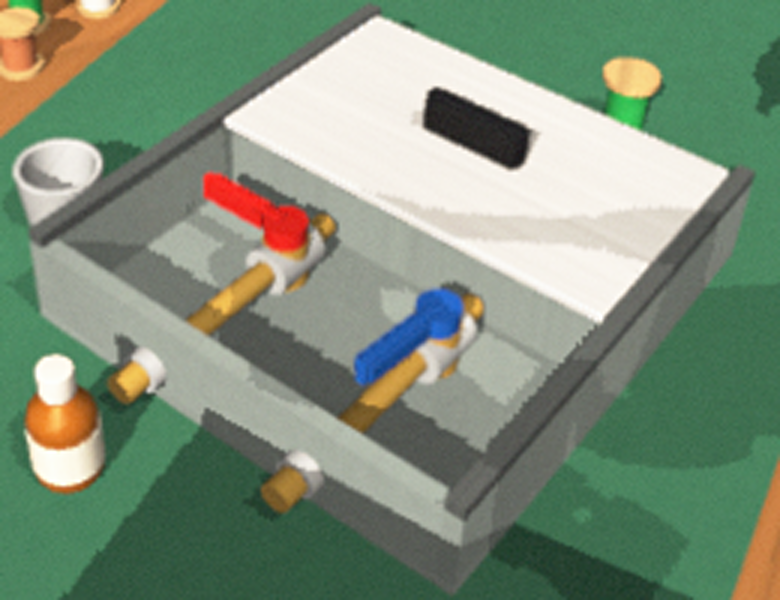

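In the top crop the red bar runs from (283,266) to (297,187), parallel to the box's x edge, and everything else looks unmoved. I'll make one numeric check before handing in.

Run:
```python
from h import *
T=r.snapshot("top");S=r.snapshot("side")
c,s=np.cos(P[2]),np.sin(P[2]);M=np.array([[c,-s],[s,c]])
loc=lambda W:(W[:,:2]-P[:2])@M
L=loc(unproj(T,(np.array([(283,266),(297,187)])+.5)/3.2-.5+[210,125],.05));print(L,np.arctan2(*(L[1]-L[0])))
L=loc(unproj(S,(np.array([(287,216),(209,176)])+.5)/3-.5+[215,170],.05));print(L,np.arctan2(*(L[1]-L[0])))
a=cv2.imread("pics/top2.png").astype(int);b=cv2.imread("pics/top5.png").astype(int)
m=(abs(a-b).max(2)>40)[125:310,210:420];ys,xs=np.nonzero(m);print("changed px crop",len(xs),xs.min()*3.2,xs.max()*3.2,ys.min()*3.2,ys.max()*3.2)
r.hand_in()
```

```text
[[0.04998344 0.03812605]
 [0.10668086 0.03845025]] 1.565078457510304
[[0.05018407 0.03816984]
 [0.10502194 0.04051477]] 1.5280611566680775
changed px crop 301 211.20000000000002 326.40000000000003 182.4 259.2
the job is handed in; nothing more can be done
```

I opened the cover, shut the red valve and handed the job in at about 21 s on the clock. `r.hand_in()` gives no verdict, so the results below are my own checks.

- **Cover:** I pushed the tab's +y face with the closed fingers. The force rose to 18 N at the stop. Afterwards the tab measured about y −66 mm in the box, against −64.5 mm expected at the stop, so the cover is fully open within measuring error.
- **Red handle:** I pushed its bar round with the closed fingers. The force rose from about 2.5 N to 14 N, which fits the stop. Its angle measured 1.565 rad from the top camera and 1.528 rad from the side camera. The two disagree by 0.04 rad, but both are above the required 1.48.
- **Everything else:** Between top pictures taken before and after turning the handle, the only large changes were around the red handle. The blue handle, bottle, spool and cup look unmoved in both views. I did not measure their positions again in millimetres. The arm was clear of everything at hand-in.

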